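Hold the marking rule over a seated tin

TASK

The fish tin lies askew on the wooden date-marking stand: push it snugly and squarely against both the steel back fence and the wooden left fence. Only then pull the spring-loaded marking rule out by its black handle until its yellow pointer is level with the red clip on the left rail, and finish while still holding it there: do not let go, the cook will date the lid along the rule. Leave the pickle jar, salt shaker, spice jar, garlic and onion alone.

Things in the scene. Friction and masses are not known exactly. Their poses are not given: they have to be found in the camera images.
- stand: Fixed wooden stand; x to its back (away from the robot), y left, z up; origin on the hob under the seated tin's centre. All mm: bed x -100..157, y -115..90, top z 8. Steel back fence: front face x 30, y -65..50, top z 28. Left fence and rail: inner face y 50, to y 88, x -40..155, top z 40. Front and right are open; a right rail (y -91..-70, top z 53) stands only behind x 55
- fish_tin: Loose low fish tin, turquoise lid, 60 (x) x 100 (y) x 26 mm high, rounded corners, about 150 g, flat on the bed, long side along the stand's y within 0.3 rad, its centre 18 to 32 mm short of home toward the stand's front and 13 to 30 mm to its right. Origin: centre of its underside; z up
- tin_home (a point): Point on the bed's top (8 mm above the hob) where the centre of the tin's underside lies once it is seated against both fences; axes as the stand's, and the seated tin's lie along them
- rule (a joint): Travel in m of the marking rule, 0 fully back (start) to 0.09, growing as it is pulled to the stand's -x; 35 to 65 mm to the clip. A spring drives it back: 3 N at 0, plus 80 N/m (6 to 8.5 N at the mark). Aluminium plate 95 x 138 x 5 mm, underside 42 mm above the hob, passing over the tin (top 34 mm); front edge at the stand's x 46 mm when fully back
- handle (a point): Middle of the top of the rule's black bar handle: 70 mm long along the stand's y, 16 mm thick along x, top 73 mm above the hob, foot flange (24 mm along x) 50 mm above it; 39 mm behind the rule's front edge. Axes as the stand's; moves with the rule. Pinch from above, one finger before and one behind
- pointer (a point): Tip of the small yellow pointer at the left front corner of the rule, over the left rail, 45 mm above the hob; axes as the stand's; moves with the rule
- red_clip: Fixed small red clip on top of the left rail, 4 mm wide (x), 12 mm high; origin at the middle of its foot, on the rail's top 40 mm above the hob; axes as the stand's. The mark: the pointer is level with it when both have the same x along the stand
- pickle_jar: Glass pickle jar with red cap, 85 mm across, 132 high; bystander; origin: centre of its underside
- salt_shaker: Salt shaker with grey cap, 44 mm across, 90 high; bystander; origin: centre of its underside
- spice_a: Spice jar with yellow cap, 42 mm across, 96 high; bystander; origin: centre of its underside
- garlic: Garlic bulb, 53 mm across; bystander; origin: centre of its underside
- onion: Brown onion, 78 mm across, 85 high; bystander; origin: centre of its underside

How it is judged:
By the outcome, as a careful person would: the job done as asked, in the order asked, and still so for the second after the job is handed in, while the arm keeps its last pose, push and grip.
It also fails if it takes over 64 s, if anything falls off the work surface, if the arm or the gripper's body presses on something with over 40 N, if the wrist force passes 120 N, or if a joint passes its speed limit or range.

ROBOT

A 6-joint arm with a two-finger parallel gripper is mounted at the origin on a cart in front of the work surface, level with it; the furniture and walls round the work are solid. World frame = base frame: x ahead of the robot, y to its left, z up, the work surface at z = 0. Lengths are in m, angles in rad, forces in N, time in s.
With the tool pointing down it reaches from about 0.375 to 0.825 m from the base axis. Payload 5.5 kg.
Tool frame: the origin (TCP) lies midway between the tips of the shut fingers; the grasp point (between the pads) lies 19 mm behind it; z points along the fingers, y is the line along which they close (so a half turn about z gives the same grasp; the last joint's range is limited). The gripper opens to 85 mm and grips with 20 to 120 N. Pads are 22 mm wide; open, the fingers measure 114 mm over their backs; the gripper's body (76 mm by 85 mm) begins 54 mm behind the grasp point. The pads swing forward as they close: fully open they stand 13 mm farther back than shut.
Start: joints at [1.23, 0.314, -0.047, 1.21, 0, 1.571], TCP at [0.201, 0.565, 0.231] pointing down, gripper open.
Joint ranges: [-2.67, 2.67], [-0.69, 1.73], [-1.03, 1.25], [-2.08, 2.16], [-1.42, 1.45], [-3.14, 3.14]. Speed limits (rad/s): [2.39, 2.39, 3.01, 3.14, 3.14, 3.14].

INTERFACE

Orientations are given as a rotation vector (axis times angle).
In Python, from rig import env, read_camera, camera_model, search_frame gives the robot as it stands.
- The arm moves only by the tool jog_arm, never from a script. Its argument "rows" is a list of rows, each an object of numbers: "fingers": the opening, from 0 (shut) to 1 (fully open); "x", "y", "z": the shift along the tool's x, y, z in cm; "spin": the turn about the tool's z in rad. In form: [{"fingers": .., "x": .., "y": .., "z": .., "spin": ..}, ...]. A call has 1 to 20 rows; each row shifts and turns the commanded pose from where the row before left it, along the tool's axes as they then stand; what a row does not reach is not made up. A row lasts 1/12 s, in which the tool goes at most 41.7 mm and 7.16 degrees, less where a joint would pass 70% of its speed; a pose out of reach is approached as far as the arm can. A call is refused whole if a number of a shift passes 4.17 or a number of a turn 0.125, either way. A call with a gripper value outside its range is refused whole. The fingers move at their own pace and stop on an object; the grip force is fixed at half the most. Time passes only in rows, so rows that do not move let the fingers close. It gives the time, the measured TCP pose, the force, the opening and the grip force at its end, in the units of the state.
- env.state(): the state, without advancing time (a new reading comes with each control period).
- read_camera(name): name is "scene" or "top" or "wrist"; returns (picture, depth): 384x512x3 uint8, red, green, blue; 384x512 float32, m along the optical axis (not along the pixel's ray), 0 where there is no reading.
- camera_model(name): a dict with "camera_matrix" (3x3 intrinsics, pixels), "k1" (the pictures are not rectified: a ray, as slopes to the right and down, at radius r is drawn at 1 + k1 r^2 times it, then the intrinsics apply), "origin" and "attitude" of the camera in the world. Camera axes: x right, y down, z forward; pixel columns grow to the right and rows downward; lengths in m; the calibration is good to about 2 mm. A picture is of the moment at which its call begins: read the wrist's pose just before it. camera_model takes no time and is no camera call; for the wrist camera it gives the pose at the moment of the call.
- env.sign_off(): hands the job in; it is judged then, once.
Trained networks look in the newest picture that a camera, given by its name, has taken for a name from the list of things; names that differ only in an ending like _2 or _b are one class to them, and where a whole thing is asked for, a point or a joint stands for the part that bears it (a point fixed in the world has none). Each returns a list of dicts, best first, with "confidence" (0 to 1); they miss things now and then, are a little off and sometimes report something else, mostly with a low value. They report only what shows in the picture. A call takes as long as a camera call.
- search_frame(camera, target): "centre" ([x, y, z] in m, in world coordinates, good to about 4 mm: the middle of the surface that is visible of it).
The state is a dict: "time_s": time; "qpos": joint angles; "joint_vel": joint speeds; "joint_torque": joint torques, N m; "ee_pos": TCP position; "eef_rot": TCP orientation; "wrist_force": force on the tool from outside, world axes, zero at the start; "moment": the same for the moment, N m; "gripper_width": finger opening in m; "grasp_force": force on a finger pad.
Only numpy, scipy, OpenCV 4.12 (cv2) and the standard library are available. Lean on these libraries where they do the work, as an engineer would, in place of code of your own. Each camera call takes 0.05 s, during which the arm holds its last target. There are 200 camera calls.

## Working session

There is one attempt and no reset: what is moved stays moved. The work goes in short steps, Python scripts to look and compute and a tool call to move; the robot and the scene stay as the last step left them, time stands still between calls to the robot, and variables do not carry over. Pictures are saved under pics/ and viewed, at most 14 in all, crops included, and the job is handed in when it is done.

Besides the shell and the picture viewer there is one more tool, called after ">>>" by a JSON object that holds its "method" and its "body", one argument or row to a line. jog_arm: Moves the arm, as the interface text tells. Its arguments: {"type":"object","properties":{"rows":{"type":"array"}},"required":["rows"]}

```bash
ls; mkdir -p pics
cat > h.py <<'E'
import numpy as np, cv2
from scipy.spatial.transform import Rotation as R
from rig import env, read_camera, camera_model, search_frame
def cam(m):
    A=np.array(m["attitude"],float)
    Rm=A if A.shape==(3,3) else (R.from_rotvec(A).as_matrix() if A.size==3 else R.from_quat(A).as_matrix())
    return np.array(m["camera_matrix"]),m["k1"],np.array(m["origin"]),Rm
def und(m,px):
    K,k1,o,Rm=cam(m)
    return cv2.undistortPoints(np.array(px,float).reshape(-1,1,2),K,np.array([k1,0,0,0.])).reshape(-1,2)
def onz(m,px,z):
    K,k1,o,Rm=cam(m); s=und(m,px); d=np.c_[s,np.ones(len(s))]@Rm.T
    return o+d*((z-o[2])/d[:,2])[:,None]
def cloud(m,depth):
    h,w=depth.shape; u,v=np.meshgrid(np.arange(w),np.arange(h))
    K,k1,o,Rm=cam(m); s=und(m,np.stack([u,v],-1).reshape(-1,2))
    P=(np.c_[s,np.ones(len(s))]*depth.reshape(-1,1))@Rm.T+o
    return P.reshape(h,w,3)
def proj(m,P):
    K,k1,o,Rm=cam(m)
    return cv2.projectPoints(np.array(P,float).reshape(-1,3),cv2.Rodrigues(Rm.T)[0],-Rm.T@o,K,np.array([k1,0,0,0.]))[0].reshape(-1,2)
E
python3 - <<'E'
from h import *
print(env.state())
for c in ["scene","top"]:
    p,d=read_camera(c); m=camera_model(c); print(c,m)
    cv2.imwrite(f"pics/{c}0.png",p[:,:,::-1]); np.savez(f"pics/{c}0.npz",p=p,d=d)
    for t in ["stand","fish_tin","rule","handle","pointer","red_clip"]:
        print(t,[(np.round(r["centre"],4),round(r["confidence"],2)) for r in search_frame(c,t)][:2])
E
```

```text
pics
{'time_s': 0.0, 'qpos': array([ 1.23002009e+00,  3.14202410e-01, -4.80766340e-02,  1.21018184e+00,
        1.90454772e-05,  1.57080812e+00]), 'joint_vel': array([-0.00037787, -0.00097799, -0.00059834,  0.00219149,  0.0004377 ,
       -0.00159601]), 'joint_torque': array([ 2.28279850e-05, -5.39584386e+01,  3.39757812e+01,  1.91026070e-02,
       -9.27468977e-05,  1.97710460e-05]), 'ee_pos': array([0.20033532, 0.56496357, 0.23044978]), 'eef_rot': array([-5.32670782e-01, -3.09579851e+00,  2.57149956e-03]), 'wrist_force': array([-0.81161882,  0.01564671, -0.41581846]), 'moment': array([-0.06188397, -0.00056621, -0.02617333]), 'grasp_force': 0.0, 'gripper_width': 0.08571967380008276}
scene {'camera_matrix': array([[350.85240436,   0.        , 252.99983791],
       [  0.        , 350.85240436, 189.30203479],
       [  0.        ,   0.        ,   1.        ]]), 'k1': 0.02072821573040774, 'origin': array([0.17902472, 0.14931774, 0.83342445]), 'attitude': array([-1.86620649,  1.99842571, -0.51110978])}
stand [(array([0.5579, 0.0887, 0.0185]), 0.57)]
fish_tin [(array([0.5047, 0.1042, 0.0306]), 0.75)]
rule [(array([0.5987, 0.0706, 0.0462]), 0.64)]
handle [(array([0.6029, 0.0705, 0.0506]), 0.87)]
pointer [(array([0.5993, 0.0681, 0.0471]), 0.6)]
red_clip []
top {'camera_matrix': array([[400.03873829,   0.        , 257.39055191],
       [  0.        , 400.03873829, 193.83753885],
       [  0.        ,   0.        ,   1.        ]]), 'k1': -0.1452153838607845, 'origin': array([0.42235278, 0.1090255 , 1.14642953]), 'attitude': array([-2.11874382,  2.14481927, -0.14307906])}
stand [(array([0.5619, 0.0843, 0.031 ]), 0.9)]
fish_tin [(array([0.5057, 0.1039, 0.036 ]), 0.95)]
rule [(array([0.61  , 0.07  , 0.0449]), 0.69)]
handle [(array([0.6118, 0.0701, 0.0494]), 0.92)]
pointer [(array([0.6114, 0.0676, 0.0478]), 0.84)]
red_clip []
```

```bash
python3 -c "
import cv2,numpy as np
cv2.imwrite('pics/both0.png',np.vstack([cv2.imread('pics/scene0.png')[60:350],cv2.imread('pics/top0.png')[60:350]]))"
```

```text
(no output)
```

View pics/top0.png

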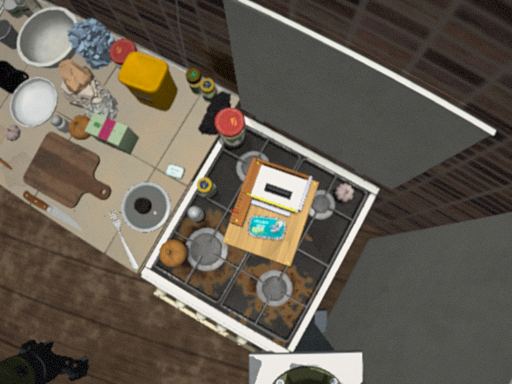

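View pics/scene0.png

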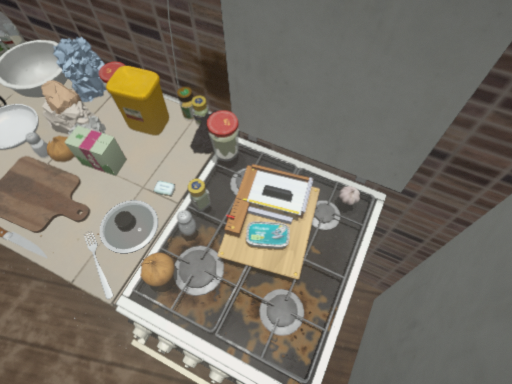

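The top view shows the stand around px (270,210), with the tin at (267,228), the rule and handle at (278,190), and the red clip at about (233,212). The scene view agrees. The grey panels need a height check. I'll get a coarse stand pose from depth, then go look with the wrist camera.

Run:
```python
from h import *
for c in ["top","scene"]:
    f=np.load(f"pics/{c}0.npz"); p,d=f["p"],f["d"]; m=camera_model(c); P=cloud(m,d)
    X=P.reshape(-1,3); ok=(d.reshape(-1)>0)
    near=ok&(np.abs(X[:,0]-.56)<.2)&(np.abs(X[:,1]-.09)<.2)
    for lo,hi in [(.036,.0435),(.0435,.052)]:
        s=near&(X[:,2]>lo)&(X[:,2]<hi)
        mask=s.reshape(d.shape).astype(np.uint8)
        n,l,st,ce=cv2.connectedComponentsWithStats(mask)
        for i in range(1,n):
            if st[i,4]<40: continue
            q=X[(l==i).reshape(-1)][:,:2]
            r=cv2.minAreaRect((q*1000).astype(np.float32)); print(c,lo,st[i,4],ce[i].round(),np.round(r[0]),np.round(r[1]),round(r[2],1))
    # turquoise
    hsv=cv2.cvtColor(p,cv2.COLOR_RGB2HSV)
    t=((hsv[...,0]>75)&(hsv[...,0]<100)&(hsv[...,1]>90)).reshape(-1)&near
    q=onz(m,np.argwhere(t.reshape(d.shape))[:,::-1],.034)[:,:2]*1000; r=cv2.minAreaRect(q.astype(np.float32)); print("tin",t.sum(),np.round(r[0]),np.round(r[1]),r[2])
    for n_,px in {"top":[("panel",(370,90)),("panel2",(440,280)),("robot",(320,372))],"scene":[("panel",(370,90)),("panel2",(440,280))]}[c]: print(n_,P[px[1],px[0]].round(3))
    for t in ["pickle_jar","salt_shaker","spice_a","garlic","onion"]:
        print(t,[(np.round(r["centre"],3),round(r["confidence"],2)) for r in search_frame(c,t)][:2])
```

```text
top 0.036 750 [246. 193.] [604. 160.] [ 38. 195.] 69.8
top 0.0435 45 [265. 162.] [684. 105.] [58.  9.] 71.8
top 0.0435 1480 [280. 188.] [616.  67.] [153. 109.] 69.9
top 0.0435 59 [290. 170.] [660.  41.] [68.  9.] 70.1
tin 428 [585. 166.] [288.  84.] 34.85332107543945
panel [ 0.713 -0.083  0.475]
panel2 [ 0.354 -0.317  0.175]
robot [ 0.099 -0.036  0.015]
pickle_jar []
salt_shaker []
spice_a [(array([0.612, 0.268, 0.098]), 0.77)]
garlic [(array([ 0.596, -0.119,  0.033]), 0.51)]
onion [(array([0.436, 0.364, 0.056]), 0.82)]
scene 0.036 77 [320. 152.] [731. -61.] [115.   5.] 60.3
scene 0.036 898 [242. 201.] [595. 139.] [ 94. 194.] 66.8
scene 0.0435 63 [324. 152.] [726. -68.] [93.  5.] 59.9
scene 0.0435 1755 [279. 191.] [619.  71.] [167. 111.] 69.8
tin 444 [505. 104.] [91. 50.] 85.93932342529297
panel [ 0.696 -0.117  0.301]
panel2 [ 0.397 -0.344 -0.099]
pickle_jar [(array([0.754, 0.198, 0.126]), 0.77), (array([ 0.59 , -0.115,  0.03 ]), 0.16)]
salt_shaker [(array([0.533, 0.298, 0.064]), 0.68)]
spice_a [(array([0.602, 0.274, 0.077]), 0.92)]
garlic [(array([ 0.596, -0.117,  0.033]), 0.6)]
onion [(array([0.423, 0.365, 0.058]), 0.9)]
```

Run:
```python
from h import *
f=np.load("pics/top0.npz"); P=cloud(camera_model("top"),f["d"]).reshape(-1,3)
for lo,hi in [(.15,.25),(.25,.35),(.35,.5),(.5,.7),(.7,1)]:
    s=P[(P[:,2]>lo)&(P[:,2]<hi)&(P[:,0]>.25)]
    if len(s): print(lo,len(s),s.min(0).round(3),s.max(0).round(3))
m=camera_model("wrist"); K,k,o,Rm=cam(m); T=R.from_rotvec(env.state()["eef_rot"]).as_matrix(); e=env.state()["ee_pos"]
print("cam in tool",(T.T@(o-e)).round(3),"axis",(T.T@Rm).round(3).tolist(),K[0,0],k)
# target: stand O(.526,.115), yaw -.353 ; goal stand x=-60,y=0 tool z .231
print(T.round(3))
a=-.353;S=np.array([[np.cos(a),-np.sin(a)],[np.sin(a),np.cos(a)]])
g=np.array([.526,.115])+S@[-.03,0]; print(g,(T[:,:2].T@np.r_[g-e[:2],0])*100)
```

```text
0.15 9165 [ 0.25  -0.503  0.15 ] [1.163 0.673 0.25 ]
0.25 9645 [ 0.25  -0.476  0.25 ] [1.083 0.48  0.35 ]
0.35 15600 [ 0.25  -0.418  0.35 ] [1.002 0.34  0.5  ]
0.5 21719 [ 0.25  -0.329  0.5  ] [0.885 0.179 0.7  ]
0.7 1999 [ 0.682 -0.215  0.7  ] [ 0.745 -0.105  0.772]
cam in tool [ 0.078 -0.001 -0.142] axis [[0.001, -0.953, -0.304], [1.0, 0.0, 0.001], [-0.001, -0.304, 0.953]] 270.372572131035 -0.031795646381120604
[[-0.942  0.334 -0.   ]
 [ 0.334  0.942 -0.   ]
 [ 0.    -0.    -1.   ]]
[0.49784981 0.12537143] [-42.7324548  -31.54160969]
```

>>> {"method": "jog_arm", "body": {
  "rows": [
    {"fingers": 0.5,"x": -2.85,"y": -2.1,"z": 0,"spin": 0},
    {"fingers": 0.5,"x": -2.85,"y": -2.1,"z": 0,"spin": 0},
    {"fingers": 0.5,"x": -2.85,"y": -2.1,"z": 0,"spin": 0},
    {"fingers": 0.5,"x": -2.85,"y": -2.1,"z": 0,"spin": 0},
    {"fingers": 0.5,"x": -2.85,"y": -2.1,"z": 0,"spin": 0},
    {"fingers": 0.5,"x": -2.85,"y": -2.1,"z": 0,"spin": 0},
    {"fingers": 0.5,"x": -2.85,"y": -2.1,"z": 0,"spin": 0},
    {"fingers": 0.5,"x": -2.85,"y": -2.1,"z": 0,"spin": 0},
    {"fingers": 0.5,"x": -2.85,"y": -2.1,"z": 0,"spin": 0},
    {"fingers": 0.5,"x": -2.85,"y": -2.1,"z": 0,"spin": 0},
    {"fingers": 0.5,"x": -2.85,"y": -2.1,"z": 0,"spin": 0},
    {"fingers": 0.5,"x": -2.85,"y": -2.1,"z": 0,"spin": 0},
    {"fingers": 0.5,"x": -2.85,"y": -2.1,"z": 0,"spin": 0},
    {"fingers": 0.5,"x": -2.85,"y": -2.1,"z": 0,"spin": 0},
    {"fingers": 0.5,"x": -2.85,"y": -2.1,"z": 0,"spin": 0},
    {"fingers": 0.5,"x": 0,"y": 0,"z": 0,"spin": 0},
    {"fingers": 0.5,"x": 0,"y": 0,"z": 0,"spin": 0}
  ]
}}

```text
time_s: 2.62
ee_pos: [0.4989, 0.1243, 0.2312]
eef_rot: [-0.538, -3.095, -0.0]
wrist_force: [-0.3, -0.0, 0.2]
gripper_width: 0.0427
grasp_force: 0.0
```

Run:
```python
from h import *
print(env.state())
m=camera_model("wrist"); p,d=read_camera("wrist")
cv2.imwrite("pics/w1.png",p[:,:,::-1]); np.savez("pics/w1.npz",p=p,d=d,**{k:np.array(v) for k,v in m.items()})
for t in ["stand","fish_tin","rule","handle","pointer","red_clip"]:
    print(t,[(np.round(r["centre"],4),round(r["confidence"],2)) for r in search_frame("wrist",t)][:2])
```

```text
{'time_s': 2.6167, 'qpos': array([ 2.44029450e-01,  1.52375704e-01, -2.52709481e-01,  1.16574615e+00,
        1.80512846e-04,  5.88489670e-01]), 'joint_vel': array([ 0.04728254, -0.01138042, -0.01534804,  0.00703604,  0.01075556,
        0.00864206]), 'joint_torque': array([ -1.60872571, -43.16471457,  34.15628672,  -0.20369768,
        -0.18401312,  -0.09683929]), 'ee_pos': array([0.49887876, 0.12427823, 0.23122818]), 'eef_rot': array([-5.38387808e-01, -3.09500940e+00, -2.37095718e-04]), 'wrist_force': array([-0.28427519, -0.02377192,  0.22731292]), 'moment': array([ 0.01396501,  0.02568114, -0.02366876]), 'grasp_force': 0.0, 'gripper_width': 0.042714569924032435}
stand [(array([0.5419, 0.0996, 0.0112]), 0.57), (array([0.4349, 0.3509, 0.0592]), 0.32)]
fish_tin [(array([0.5053, 0.1074, 0.0321]), 0.8)]
rule [(array([0.7588, 0.1767, 0.123 ]), 0.47)]
handle [(array([0.6051, 0.0815, 0.0483]), 0.89)]
pointer [(array([0.6014, 0.0839, 0.046 ]), 0.63)]
red_clip []
```

View pics/w1.png

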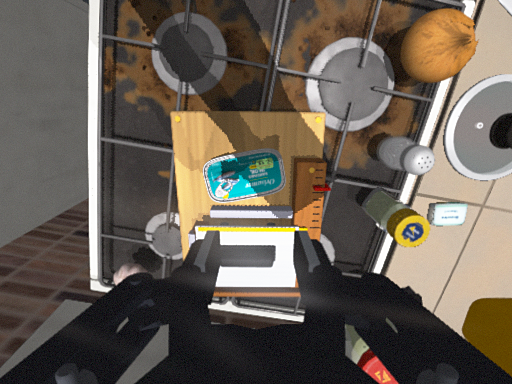

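The wrist view looks from behind the tool, with the stand's front at the top. The bed's front corners are near (172,112) and (327,112). The left fence starts at about (295..325,158), with the clip at (322,187). The back fence is on row ~212 and the tin is at (245,175). Next I'll fit the stand pose with sub-pixel corners.

```bash
cat >> h.py <<'E'
def fit(m,uv,S):
    from scipy.optimize import least_squares
    def res(q):
        c,s=np.cos(q[2]),np.sin(q[2]); W=np.c_[q[0]+c*S[:,0]-s*S[:,1],q[1]+s*S[:,0]+c*S[:,1],S[:,2]]
        return (proj(m,W)-uv).ravel()
    r=least_squares(res,[.526,.115,-.353],loss="soft_l1"); return r.x,r.fun.reshape(-1,2)
def toS(q,P): 
    c,s=np.cos(q[2]),np.sin(q[2]); v=np.atleast_2d(P)[:,:2]-q[:2]; return v@np.array([[c,-s],[s,c]])*1000
E
python3 - <<'E'
from h import *
f=np.load("pics/w1.npz"); m={k:f[k] for k in ["camera_matrix","origin","attitude"]}; m["k1"]=float(f["k1"]); p=f["p"]
g=cv2.cvtColor(p,cv2.COLOR_RGB2GRAY)
uv=np.array([[172,112],[327,112],[295,158],[325,158]],np.float32).reshape(-1,1,2)
uv=cv2.cornerSubPix(g,uv,(4,4),(-1,-1),(3,50,.01)).reshape(-1,2); print(uv)
S=np.array([[-100,-115,8],[-100,90,8],[-40,50,40],[-40,88,40]])/1000
q,r=fit(m,uv,S); print(q,r.round(2).tolist())
hsv=cv2.cvtColor(p,cv2.COLOR_RGB2HSV)
red=((hsv[...,0]<8)|(hsv[...,0]>172))&(hsv[...,1]>170)&(hsv[...,2]>90); red[:160]=0;red[215:]=0;red[:,:290]=0;red[:,345:]=0
v,u=np.nonzero(red); print("red",len(u),u.min(),u.max(),v.min(),v.max()); print(toS(q,onz(m,[[u.mean(),v.mean()]],.046)))
t=((hsv[...,0]>75)&(hsv[...,0]<105)&(hsv[...,1]>90)).astype(np.uint8); t[:140]=0;t[206:]=0;t[:,:195]=0;t[:,292:]=0
v,u=np.nonzero(t); r=cv2.minAreaRect(toS(q,onz(m,np.c_[u,v],.034)).astype(np.float32)); print("tin S",r)
c=p[100:245,165:345]; c=cv2.resize(c,None,fx=4,fy=4,interpolation=cv2.INTER_CUBIC)[:,:,::-1].copy()
lines=[[(-100,-115,8),(-100,90,8)],[(-40,50,40),(-40,88,40),(50,88,40)],[(-40,50,40),(50,50,40)],[(30,-65,28),(30,50,28)],[(46,-83,47),(46,55,47)]]
for L in lines:
    L=np.array(L)/1000; W=np.c_[q[0]+np.cos(q[2])*L[:,0]-np.sin(q[2])*L[:,1],q[1]+np.sin(q[2])*L[:,0]+np.cos(q[2])*L[:,1],L[:,2]]
    cv2.polylines(c,[((proj(m,W)-[165,100]+.5)*4).astype(np.int32)],False,(255,0,255),1)
cv2.imwrite("pics/w1c.png",c)
E
```

```text
[[169.65028 111.88932]
 [327.47174 112.6851 ]
 [291.38235 155.892  ]
 [322.5502  159.33324]]
[ 0.52548006  0.11161975 -0.33908863] [[-3.59, -0.83], [-4.06, -2.53], [2.99, 4.64], [2.11, 1.09]]
red 69 313 330 183 190
[[-5.52711216 85.40587022]]
tin S ((-19.065336227416992, -13.57159423828125), (51.581382751464844, 93.41810607910156), 11.074419021606445)
```

View pics/w1c.png

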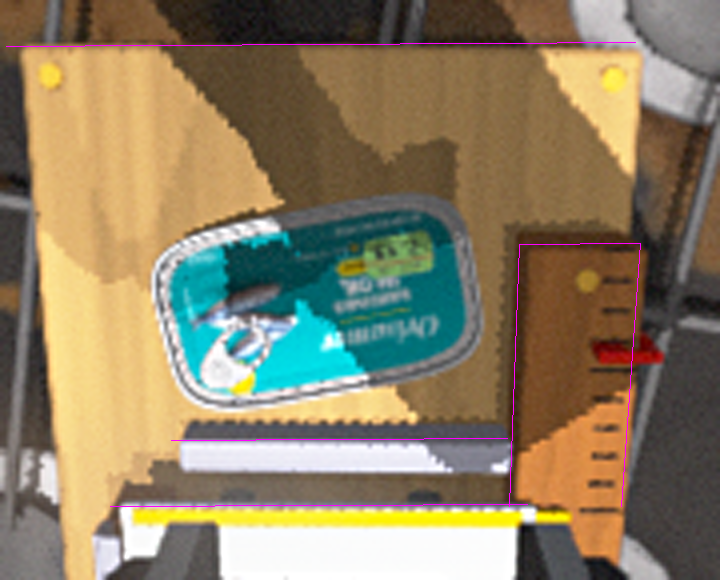

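Run:
```python
from h import *
f=np.load("pics/w1.npz"); m={k:f[k] for k in ["camera_matrix","origin","attitude"]}; m["k1"]=float(f["k1"])
C=lambda L: np.array(L)/4+[164.5,99.5]
uv=C([[21,52],[640,49],[519,244],[641,245],[180,440],[510,440]])
S=np.array([[-100,-115,8],[-100,90,8],[-40,50,40],[-40,88,40],[30,-65,28],[30,50,28]])/1000
q,r=fit(m,uv,S); print(q,r.round(2).tolist())
np.save("q.npy",q)
t=C([[152,290],[165,258],[265,217],[400,194],[455,205],[475,240],[484,310],[450,360],[240,409],[185,385]])
print("tin S",cv2.minAreaRect(toS(q,onz(m,t,.034)).astype(np.float32)))
print("clip",toS(q,onz(m,C([[628,350]]),.046)),"rule edge",toS(q,onz(m,C([[135,505],[510,505]]),.047)), "yel end",toS(q,onz(m,C([[570,518]]),.045)))
s=env.state(); T=R.from_rotvec(s["eef_rot"]).as_matrix(); print("tcp S",toS(q,s["ee_pos"]),"tool y yaw in stand",np.arctan2(-T[0,1],T[1,1])-q[2])
```

```text
[ 0.52676035  0.11262795 -0.33793159] [[-2.65, -0.65], [-0.17, -0.99], [1.16, 0.67], [0.92, 0.28], [-0.97, 0.67], [0.28, 0.19]]
tin S ((-21.97043228149414, -13.903854370117188), (60.191246032714844, 104.59709167480469), 13.468749046325684)
clip [[-7.8242774  83.50060041]] rule edge [[ 44.51328061 -76.33992771]
 [ 45.24027934  47.75012256]] yel end [[51.09946129 68.29414084]]
tcp S [[-32.08147094   3.61660511]] tool y yaw in stand -0.001070534277102908
```

>>> {"method": "jog_arm", "body": {
  "rows": [
    {"fingers": 0.5,"x": 2.65,"y": -0.7,"z": 1.0,"spin": 0},
    {"fingers": 0.5,"x": 2.65,"y": -0.7,"z": 1.0,"spin": 0},
    {"fingers": 0.5,"x": 0,"y": 0,"z": 3.5,"spin": 0},
    {"fingers": 0.5,"x": 0,"y": 0,"z": 3.5,"spin": 0},
    {"fingers": 0.5,"x": 0,"y": 0,"z": 3.5,"spin": 0},
    {"fingers": 0.5,"x": 0,"y": 0,"z": 3.5,"spin": 0},
    {"fingers": 0.5,"x": 0,"y": 0,"z": 3.5,"spin": 0},
    {"fingers": 0.5,"x": 0,"y": 0,"z": 1.2,"spin": 0},
    {"fingers": 0.5,"x": 0,"y": 0,"z": 1.0,"spin": 0},
    {"fingers": 0.5,"x": 0,"y": 0,"z": 0,"spin": 0},
    {"fingers": 0.5,"x": -0.6,"y": 0,"z": 0,"spin": 0},
    {"fingers": 0.5,"x": -0.6,"y": 0,"z": 0,"spin": 0},
    {"fingers": 0.5,"x": -0.6,"y": 0,"z": 0,"spin": 0},
    {"fingers": 0.5,"x": -0.6,"y": 0,"z": 0,"spin": 0},
    {"fingers": 0.5,"x": -0.5,"y": 0,"z": 0,"spin": 0},
    {"fingers": 0.5,"x": -0.5,"y": 0,"z": 0,"spin": 0},
    {"fingers": 0.5,"x": -0.3,"y": 0,"z": 0,"spin": 0},
    {"fingers": 0.5,"x": -0.2,"y": 0,"z": 0,"spin": 0},
    {"fingers": 0.5,"x": 0,"y": 0,"z": 0,"spin": 0},
    {"fingers": 0.5,"x": 0,"y": 0,"z": 0,"spin": 0}
  ]
}}

```text
time_s: 4.63
ee_pos: [0.4804, 0.1169, 0.0142]
eef_rot: [0.533, 3.096, -0.001]
wrist_force: [0.4, -0.9, 0.0]
gripper_width: 0.0428
grasp_force: 0.0
```

```bash
cat > st.py <<'E'
from h import *
import sys
q=np.load("q.npy"); s=env.state(); T=R.from_rotvec(s["eef_rot"]).as_matrix()
print("t",s["time_s"],"tcp S",toS(q,s["ee_pos"]).round(1),"z",s["ee_pos"][2].round(4),"F tool",(T.T@s["wrist_force"]).round(1),"w",round(s["gripper_width"],4),"q",s["qpos"].round(2))
if len(sys.argv)>1:
    m=camera_model("wrist"); p,d=read_camera("wrist"); n=sys.argv[1]
    cv2.imwrite(f"pics/{n}.png",p[:,:,::-1]); np.savez(f"pics/{n}.npz",p=p,d=d,**{k:np.array(v) for k,v in m.items()})
E
python3 st.py w2
```

```text
t 4.6333 tcp S [[-45.2 -11.3]] z 0.0142 F tool [-0.7 -0.7 -0. ] w 0.0428 q [ 0.24  0.32 -0.59  0.66 -0.    0.58]
```

View pics/w2.png

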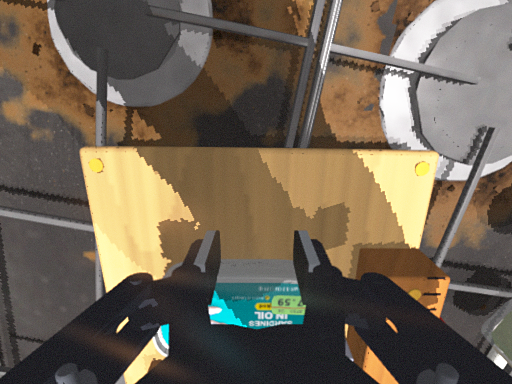

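The tin's front edge (row ~262, px 215–302) now looks square to the two fingers. The contact force is only friction, so the tin isn't at the fence yet and I'll keep pushing gently.

>>> {"method": "jog_arm", "body": {
  "rows": [
    {"fingers": 0.5,"x": -0.1,"y": 0,"z": 0,"spin": 0},
    {"fingers": 0.5,"x": -0.1,"y": 0,"z": 0,"spin": 0},
    {"fingers": 0.5,"x": -0.1,"y": 0,"z": 0,"spin": 0},
    {"fingers": 0.5,"x": 0,"y": 0,"z": 0,"spin": 0}
  ]
}}

```text
time_s: 5.02
ee_pos: [0.4831, 0.1162, 0.0142]
eef_rot: [-0.533, -3.096, 0.0]
wrist_force: [0.2, 0.8, -0.2]
gripper_width: 0.0426
grasp_force: 0.4
```

>>> {"method": "jog_arm", "body": {
  "rows": [
    {"fingers": 0.5,"x": -0.1,"y": 0,"z": 0,"spin": 0},
    {"fingers": 0.5,"x": -0.1,"y": 0,"z": 0,"spin": 0},
    {"fingers": 0.5,"x": 0,"y": 0,"z": 0,"spin": 0}
  ]
}}

```text
time_s: 5.27
ee_pos: [0.4851, 0.1155, 0.0143]
eef_rot: [-0.533, -3.096, -0.0]
wrist_force: [-0.7, -0.2, 0.5]
gripper_width: 0.0425
grasp_force: 0.4
```

```bash
python3 st.py
```

```text
t 5.2667 tcp S [[-40.3 -11.1]] z 0.0143 F tool [ 0.6 -0.4 -0.5] w 0.0425 q [ 0.23  0.33 -0.58  0.67  0.    0.57]
```

>>> {"method": "jog_arm", "body": {
  "rows": [
    {"fingers": 0.5,"x": -0.1,"y": 0,"z": 0,"spin": 0},
    {"fingers": 0.5,"x": -0.1,"y": 0,"z": 0,"spin": 0},
    {"fingers": 0.5,"x": 0,"y": 0,"z": 0,"spin": 0}
  ]
}}

```text
time_s: 5.52
ee_pos: [0.4853, 0.1154, 0.0141]
eef_rot: [-0.532, -3.093, -0.002]
wrist_force: [-5.5, 3.2, 3.1]
gripper_width: 0.0429
grasp_force: 3.2
```

>>> {"method": "jog_arm", "body": {
  "rows": [
    {"fingers": 0.5,"x": -0.1,"y": 0,"z": 0,"spin": 0},
    {"fingers": 0.5,"x": -0.1,"y": 0,"z": 0,"spin": 0},
    {"fingers": 0.5,"x": 0,"y": 0,"z": 0,"spin": 0}
  ]
}}

```text
time_s: 5.77
ee_pos: [0.4854, 0.1153, 0.014]
eef_rot: [-0.53, -3.09, -0.003]
wrist_force: [-10.4, 5.9, 8.5]
gripper_width: 0.0423
grasp_force: 5.9
```

```bash
python3 st.py
```

```text
t 5.7667 tcp S [[-39.9 -11.2]] z 0.014 F tool [11.8  2.1 -8.4] w 0.0423 q [ 0.23  0.33 -0.57  0.67  0.    0.57]
```

>>> {"method": "jog_arm", "body": {
  "rows": [
    {"fingers": 0.5,"x": 1.5,"y": 0,"z": 0,"spin": 0},
    {"fingers": 0.3,"x": 1.5,"y": 0,"z": 0,"spin": 0},
    {"fingers": 0,"x": 0,"y": 0,"z": -2.5,"spin": 0},
    {"fingers": 0,"x": 0,"y": 0,"z": -2.5,"spin": 0},
    {"fingers": 0,"x": -2.2,"y": -2.8,"z": 0,"spin": 0},
    {"fingers": 0,"x": -2.2,"y": -2.8,"z": 0,"spin": 0},
    {"fingers": 0,"x": -2.2,"y": -2.8,"z": 0,"spin": 0},
    {"fingers": 0,"x": 0,"y": 0,"z": 0,"spin": 0},
    {"fingers": 0,"x": 0,"y": 0,"z": 2.0,"spin": 0},
    {"fingers": 0,"x": 0,"y": 0,"z": 2.0,"spin": 0},
    {"fingers": 0,"x": 0,"y": 0,"z": 1.0,"spin": 0},
    {"fingers": 0,"x": 0,"y": 0,"z": 0,"spin": 0},
    {"fingers": 0,"x": 0,"y": 0,"z": 0,"spin": 0}
  ]
}}

```text
time_s: 6.85
ee_pos: [0.4942, 0.0232, 0.0141]
eef_rot: [-0.532, -3.095, 0.001]
wrist_force: [-0.7, -0.4, 0.4]
gripper_width: -0.0002
grasp_force: 0.0
```

```bash
python3 st.py w3
python3 - <<'E'
from h import *
p,d=read_camera("top"); m=camera_model("top"); q=np.load("q.npy")
hsv=cv2.cvtColor(p,cv2.COLOR_RGB2HSV)
t=((hsv[...,0]>75)&(hsv[...,0]<105)&(hsv[...,1]>90))
v,u=np.nonzero(t); S=toS(q,onz(m,np.c_[u,v],.034)); S=S[(abs(S)<80).all(1)]
print(cv2.minAreaRect(S.astype(np.float32)))
E
```

```text
t 6.85 tcp S [[ -1.1 -95.2]] z 0.0141 F tool [ 0.5 -0.6 -0.4] w -0.0002 q [ 0.05  0.32 -0.59  0.66 -0.    0.39]
((-2.3762969970703125, -18.326183319091797), (71.50740814208984, 90.26732635498047), 23.192678451538086)
```

View pics/w3.png

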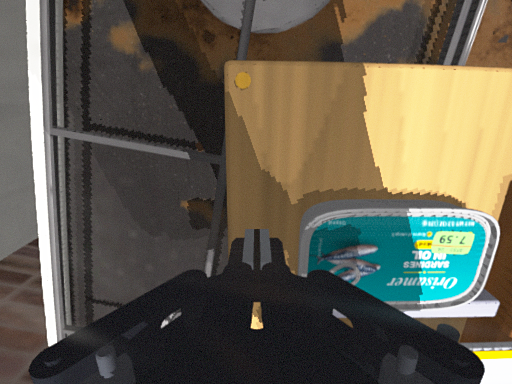

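The tin is now square and flush to the back fence, with its right edge at px ~(302,250). The shut fingers are at ~(270,245), just to its right. Next is the push to the left.

>>> {"method": "jog_arm", "body": {
  "rows": [
    {"fingers": 0,"x": 0,"y": 0.4,"z": 0,"spin": 0},
    {"fingers": 0,"x": 0,"y": 0.4,"z": 0,"spin": 0},
    {"fingers": 0,"x": 0,"y": 0.4,"z": 0,"spin": 0},
    {"fingers": 0,"x": 0,"y": 0.4,"z": 0,"spin": 0},
    {"fingers": 0,"x": 0,"y": 0.4,"z": 0,"spin": 0},
    {"fingers": 0,"x": 0,"y": 0.2,"z": 0,"spin": 0},
    {"fingers": 0,"x": 0,"y": 0.2,"z": 0,"spin": 0},
    {"fingers": 0,"x": 0,"y": 0.1,"z": 0,"spin": 0},
    {"fingers": 0,"x": 0,"y": 0.1,"z": 0,"spin": 0},
    {"fingers": 0,"x": 0,"y": 0,"z": 0,"spin": 0}
  ]
}}

```text
time_s: 7.78
ee_pos: [0.5033, 0.0476, 0.0142]
eef_rot: [-0.533, -3.096, -0.0]
wrist_force: [-0.2, -2.0, 0.5]
gripper_width: 0.0001
grasp_force: 0.6
```

>>> {"method": "jog_arm", "body": {
  "rows": [
    {"fingers": 0,"x": 0,"y": 0.1,"z": 0,"spin": 0},
    {"fingers": 0,"x": 0,"y": 0.1,"z": 0,"spin": 0},
    {"fingers": 0,"x": 0,"y": 0.1,"z": 0,"spin": 0},
    {"fingers": 0,"x": 0,"y": 0,"z": 0,"spin": 0}
  ]
}}

```text
time_s: 8.12
ee_pos: [0.5043, 0.0505, 0.0142]
eef_rot: [-0.533, -3.096, -0.001]
wrist_force: [0.3, -1.5, -0.0]
gripper_width: 0.0001
grasp_force: 0.5
```

```bash
python3 st.py
```

```text
t 8.1167 tcp S [[ -0.6 -66. ]] z 0.0142 F tool [-0.8 -1.3  0. ] w 0.0001 q [ 0.1   0.34 -0.56  0.67  0.    0.44]
```

>>> {"method": "jog_arm", "body": {
  "rows": [
    {"fingers": 0,"x": 0,"y": 0.1,"z": 0,"spin": 0},
    {"fingers": 0,"x": 0,"y": 0.1,"z": 0,"spin": 0},
    {"fingers": 0,"x": 0,"y": 0.1,"z": 0,"spin": 0},
    {"fingers": 0,"x": 0,"y": 0,"z": 0,"spin": 0}
  ]
}}

```text
time_s: 8.45
ee_pos: [0.5054, 0.0533, 0.0143]
eef_rot: [-0.533, -3.096, -0.0]
wrist_force: [0.4, -0.1, -1.1]
gripper_width: -0.0001
grasp_force: 0.4
```

>>> {"method": "jog_arm", "body": {
  "rows": [
    {"fingers": 0,"x": 0,"y": 0.1,"z": 0,"spin": 0},
    {"fingers": 0,"x": 0,"y": 0.1,"z": 0,"spin": 0},
    {"fingers": 0,"x": 0,"y": 0,"z": 0,"spin": 0}
  ]
}}

```text
time_s: 8.7
ee_pos: [0.5054, 0.0537, 0.0142]
eef_rot: [-0.534, -3.095, 0.005]
wrist_force: [-1.9, -6.4, 3.1]
gripper_width: 0.0
grasp_force: 3.6
```

```bash
python3 st.py
```

```text
t 8.7 tcp S [[ -0.6 -62.7]] z 0.0142 F tool [-0.3 -6.7 -3.1] w 0.0 q [ 0.11  0.34 -0.56  0.68 -0.    0.45]
```

>>> {"method": "jog_arm", "body": {
  "rows": [
    {"fingers": 0,"x": 0,"y": 0.1,"z": 0,"spin": 0},
    {"fingers": 0,"x": 0,"y": 0,"z": 0,"spin": 0},
    {"fingers": 0,"x": 0,"y": -1.5,"z": 0,"spin": 0},
    {"fingers": 0,"x": 0,"y": 0,"z": -2.5,"spin": 0},
    {"fingers": 0.3,"x": 0,"y": 0,"z": -2.5,"spin": 0},
    {"fingers": 0.5,"x": 2.3,"y": 2.4,"z": 0,"spin": 0},
    {"fingers": 0.5,"x": 2.3,"y": 2.4,"z": 0,"spin": 0},
    {"fingers": 0.5,"x": 2.4,"y": 2.4,"z": 0,"spin": 0},
    {"fingers": 0.5,"x": 0,"y": 0,"z": 2.0,"spin": 0},
    {"fingers": 0.5,"x": 0,"y": 0,"z": 2.0,"spin": 0},
    {"fingers": 0.5,"x": 0,"y": 0,"z": 1.0,"spin": 0},
    {"fingers": 0.5,"x": 0,"y": 0,"z": 0,"spin": 0},
    {"fingers": 0.5,"x": -0.9,"y": 0,"z": 0,"spin": 0},
    {"fingers": 0.5,"x": -0.9,"y": 0,"z": 0,"spin": 0},
    {"fingers": 0.5,"x": -0.8,"y": 0,"z": 0,"spin": 0},
    {"fingers": 0.5,"x": -0.2,"y": 0,"z": 0,"spin": 0},
    {"fingers": 0.5,"x": -0.1,"y": 0,"z": 0,"spin": 0},
    {"fingers": 0.5,"x": 0,"y": 0,"z": 0,"spin": 0}
  ]
}}

```text
time_s: 10.2
ee_pos: [0.4875, 0.1231, 0.0147]
eef_rot: [0.534, 3.095, 0.0]
wrist_force: [-0.6, -0.4, 0.7]
gripper_width: 0.0427
grasp_force: 0.0
```

```bash
python3 st.py
```

```text
t 10.2 tcp S [[-40.5  -3.1]] z 0.0147 F tool [ 0.5 -0.6 -0.7] w 0.0427 q [ 0.25  0.33 -0.57  0.67 -0.    0.59]
```

>>> {"method": "jog_arm", "body": {
  "rows": [
    {"fingers": 0.5,"x": -0.1,"y": 0,"z": 0,"spin": 0},
    {"fingers": 0.5,"x": -0.1,"y": 0,"z": 0,"spin": 0},
    {"fingers": 0.5,"x": -0.1,"y": 0,"z": 0,"spin": 0},
    {"fingers": 0.5,"x": -0.1,"y": 0,"z": 0,"spin": 0},
    {"fingers": 0.5,"x": 0,"y": 0,"z": 0,"spin": 0}
  ]
}}

```text
time_s: 10.62
ee_pos: [0.4881, 0.1226, 0.0141]
eef_rot: [-0.531, -3.092, -0.001]
wrist_force: [-6.6, 2.8, 5.9]
gripper_width: 0.0427
grasp_force: 3.8
```

```bash
python3 st.py
```

```text
t 10.6167 tcp S [[-39.8  -3.4]] z 0.0141 F tool [ 7.1  0.4 -5.9] w 0.0427 q [ 0.24  0.34 -0.57  0.67  0.    0.58]
```

>>> {"method": "jog_arm", "body": {
  "rows": [
    {"fingers": 0.5,"x": 2.5,"y": 0,"z": 0,"spin": 0},
    {"fingers": 0.5,"x": 0,"y": 0,"z": -4.0,"spin": 0},
    {"fingers": 0.8,"x": -0.5,"y": 0,"z": -4.0,"spin": 0},
    {"fingers": 1,"x": -1,"y": 0,"z": -4.0,"spin": 0},
    {"fingers": 1,"x": -1,"y": 0,"z": -4.0,"spin": 0},
    {"fingers": 1,"x": 0,"y": 0,"z": -1.0,"spin": 0},
    {"fingers": 1,"x": 0,"y": 0,"z": 0,"spin": 0},
    {"fingers": 1,"x": 0,"y": 0,"z": 0,"spin": 0}
  ]
}}

```text
time_s: 11.28
ee_pos: [0.4909, 0.1221, 0.1845]
eef_rot: [0.532, 3.095, 0.001]
wrist_force: [0.2, -0.1, -1.1]
gripper_width: 0.0854
grasp_force: 0.0
```

```bash
python3 st.py w4
python3 - <<'E'
from h import *
f=np.load("pics/w1.npz"); m={k:f[k] for k in ["camera_matrix","origin","attitude"]}; m["k1"]=float(f["k1"]); q=np.load("q.npy")
print(toS(q,onz(m,[[219,256],[275,256]],.073)))
p=cv2.imread("pics/w4.png"); cv2.imwrite("pics/w4c.png",cv2.resize(p[90:290,130:390],None,fx=3,fy=3,interpolation=cv2.INTER_CUBIC))
for t in ["handle","fish_tin","red_clip","pointer"]: print(t,[(toS(q,r["centre"]).round(1),r["centre"][2],round(r["confidence"],2)) for r in search_frame("wrist",t)][:2])
E
```

```text
t 11.2833 tcp S [[-37.   -2.9]] z 0.1845 F tool [-0.2  0.   1.1] w 0.0854 q [ 0.24  0.16 -0.35  1.06 -0.    0.58]
[[ 74.48682639 -46.90372173]
 [ 74.89271422  24.00309807]]
handle [(array([[ 82.1, -12.9]]), 0.0483, 0.59)]
fish_tin [(array([[0.5, 3.6]]), 0.0311, 0.65), (array([[ 75.4, -10.3]]), 0.0494, 0.56)]
red_clip [(array([[-168.2,  192.9]]), 0.0598, 0.52)]
pointer [(array([[ 80.4, -14.1]]), 0.0448, 0.8)]
```

View pics/w4c.png

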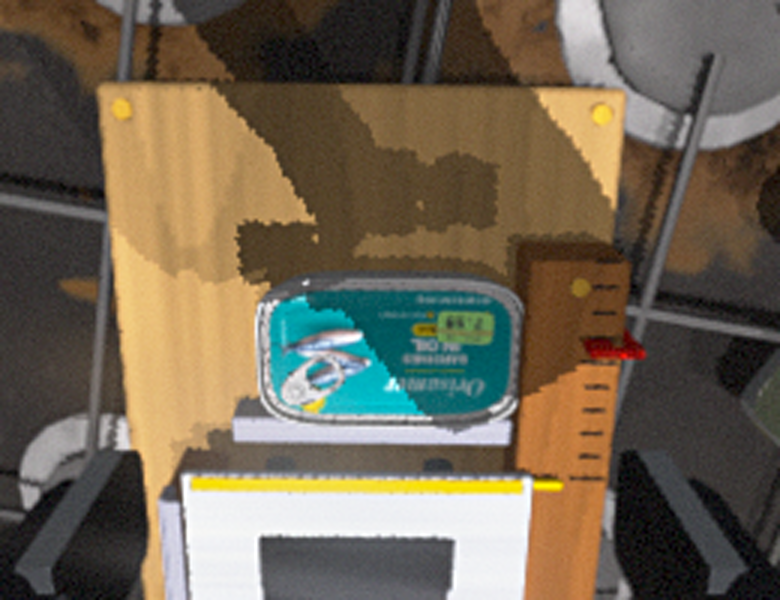

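The tin now sits in the corner: its left edge (crop px ~522) is at the fence and its back edge (row ~415) at the steel strip. I'll check squareness numerically.

Run:
```python
from h import *
f=np.load("pics/w4.npz"); m={k:f[k] for k in ["camera_matrix","origin","attitude"]}; m["k1"]=float(f["k1"]); q=np.load("q.npy"); p=f["p"]
C=lambda L: np.array(L)/3+[129.67,89.67]
uv=C([[97,85],[627,92],[531,260],[632,262],[235,417],[512,420]])
S=np.array([[-100,-115,8],[-100,90,8],[-40,50,40],[-40,88,40],[30,-65,28],[30,50,28]])/1000
q4,r=fit(m,uv,S); print(q4,q,r.round(1).tolist())
hsv=cv2.cvtColor(p,cv2.COLOR_RGB2HSV)
t=((hsv[...,0]>75)&(hsv[...,0]<105)&(hsv[...,1]>90)); t[:175]=0;t[240:]=0;t[:,:205]=0;t[:,310:]=0
v,u=np.nonzero(t); X=toS(q,onz(m,np.c_[u,v],.034)); print("label rect",cv2.minAreaRect(X.astype(np.float32)))
# top/bottom edge of label per column
for fn in (np.min,np.max):
    us=np.arange(232,296,2); vs=[fn(v[u==a]) for a in us]; E=toS(q,onz(m,np.c_[us,vs],.034)); k=np.polyfit(E[:,1],E[:,0],1); print("edge slope",k)
print("rule edge",toS(q,onz(m,C([[185,475],[530,475]]),.047)),"pointer tip",toS(q,onz(m,C([[562,486]]),.045)),"clip",toS(q,onz(m,C([[585,348],[630,350]]),.046)))
print("handle corners",toS(q,onz(m,C([[262,537],[452,538]]),.073)))
big=cv2.resize(p[160:250,200:330],None,fx=6,fy=6,interpolation=cv2.INTER_CUBIC)[:,:,::-1]; cv2.imwrite("pics/w4d.png",big)
```

```text
[ 0.52762695  0.11333471 -0.34955037] [ 0.52676035  0.11262795 -0.33793159] [[-1.3, -0.2], [1.0, -0.9], [-0.2, 0.5], [0.6, 0.2], [-1.5, 0.5], [0.6, 0.3]]
label rect ((-0.6345233917236328, 0.22789764404296875), (92.97122955322266, 49.70309829711914), 89.82646179199219)
edge slope [ 2.43585943e-02 -2.52637025e+01]
edge slope [ 0.08056503 22.23322068]
rule edge [[ 44.85003242 -79.74049168]
 [ 45.19111686  54.60559592]] pointer tip [[51.31718258 67.95340611]] clip [[-7.25415859 72.30920407]
 [-6.3957484  89.16334999]]
handle corners [[ 55.42042624 -46.66141552]
 [ 56.01365239  22.28590293]]
```

View pics/w4d.png

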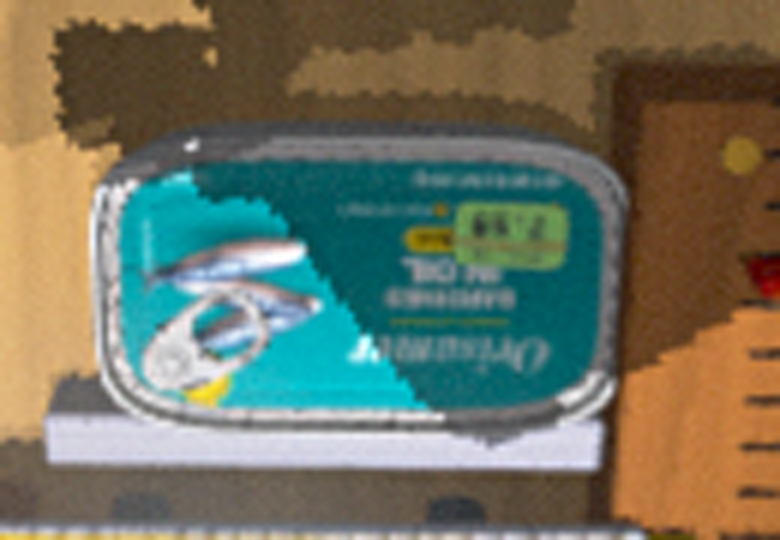

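Centre is within about 0.6 mm of home and it's square to within measurement error. I'll give it one last light left push to confirm contact at the same place as before.

>>> {"method": "jog_arm", "body": {
  "rows": [
    {"fingers": 0,"x": -1.2,"y": -2.8,"z": 2.5,"spin": 0},
    {"fingers": 0,"x": -1.2,"y": -2.7,"z": 2.5,"spin": 0},
    {"fingers": 0,"x": -1.3,"y": -2.7,"z": 2.5,"spin": 0},
    {"fingers": 0,"x": 0,"y": 0,"z": 2.5,"spin": 0},
    {"fingers": 0,"x": 0,"y": 0,"z": 2.5,"spin": 0},
    {"fingers": 0,"x": 0,"y": 0,"z": 2.5,"spin": 0},
    {"fingers": 0,"x": 0,"y": 0,"z": 1.5,"spin": 0},
    {"fingers": 0,"x": 0,"y": 0,"z": 0.5,"spin": 0},
    {"fingers": 0,"x": 0,"y": 0,"z": 0,"spin": 0.0},
    {"fingers": 0,"x": 0,"y": 0.7,"z": 0,"spin": 0},
    {"fingers": 0,"x": 0,"y": 0.7,"z": 0,"spin": 0},
    {"fingers": 0,"x": 0,"y": 0.4,"z": 0,"spin": 0},
    {"fingers": 0,"x": 0,"y": 0.2,"z": 0,"spin": 0},
    {"fingers": 0,"x": 0,"y": 0.1,"z": 0,"spin": 0},
    {"fingers": 0,"x": 0,"y": 0.1,"z": 0,"spin": 0},
    {"fingers": 0,"x": 0,"y": 0.1,"z": 0,"spin": 0},
    {"fingers": 0,"x": 0,"y": 0,"z": 0,"spin": 0}
  ]
}}

```text
time_s: 12.95
ee_pos: [0.5057, 0.0534, 0.0146]
eef_rot: [0.533, 3.095, -0.003]
wrist_force: [-1.1, -4.8, 4.1]
gripper_width: -0.0003
grasp_force: 2.1
```

```bash
python3 st.py
```

```text
t 12.95 tcp S [[ -0.2 -62.9]] z 0.0146 F tool [-0.6 -4.9 -4. ] w -0.0003 q [ 0.11  0.34 -0.56  0.67 -0.    0.45]
```

>>> {"method": "jog_arm", "body": {
  "rows": [
    {"fingers": 0,"x": 0,"y": -1.5,"z": 0,"spin": 0},
    {"fingers": 0,"x": 0,"y": 0,"z": -3.5,"spin": 0},
    {"fingers": 0,"x": 0,"y": 0,"z": -3.5,"spin": 0},
    {"fingers": 0,"x": 0,"y": 0,"z": -4.0,"spin": 0},
    {"fingers": 1,"x": -2.85,"y": 2.1,"z": 0,"spin": 0},
    {"fingers": 1,"x": -2.85,"y": 2.1,"z": 0,"spin": 0},
    {"fingers": 1,"x": -2.85,"y": 2.1,"z": 0,"spin": 0},
    {"fingers": 1,"x": 0,"y": 0,"z": 0,"spin": 0.122},
    {"fingers": 1,"x": 0,"y": 0,"z": 0,"spin": 0.122},
    {"fingers": 1,"x": 0,"y": 0,"z": 0,"spin": 0.122},
    {"fingers": 1,"x": 0,"y": 0,"z": 0,"spin": 0.122},
    {"fingers": 1,"x": 0,"y": 0,"z": 0,"spin": 0.122},
    {"fingers": 1,"x": 0,"y": 0,"z": 0,"spin": 0.122},
    {"fingers": 1,"x": 0,"y": 0,"z": 0,"spin": 0.122},
    {"fingers": 1,"x": 0,"y": 0,"z": 0,"spin": 0.122},
    {"fingers": 1,"x": 0,"y": 0,"z": 0,"spin": 0.122},
    {"fingers": 1,"x": 0,"y": 0,"z": 0,"spin": 0.122},
    {"fingers": 1,"x": 0,"y": 0,"z": 0,"spin": 0.122},
    {"fingers": 1,"x": 0,"y": 0,"z": 0,"spin": 0.122},
    {"fingers": 1,"x": 0,"y": 0,"z": 0,"spin": 0.122}
  ]
}}

```text
time_s: 14.62
ee_pos: [0.6021, 0.071, 0.124]
eef_rot: [-2.584, -1.784, -0.0]
wrist_force: [0.9, -0.2, -0.9]
gripper_width: 0.0855
grasp_force: 0.0
```

>>> {"method": "jog_arm", "body": {
  "rows": [
    {"fingers": 1,"x": 0,"y": 0,"z": 0,"spin": 0},
    {"fingers": 1,"x": 0,"y": 0,"z": 0,"spin": 0}
  ]
}}

```text
time_s: 14.78
ee_pos: [0.6021, 0.0709, 0.1241]
eef_rot: [-2.576, -1.797, -0.0]
wrist_force: [0.2, -0.6, 0.7]
gripper_width: 0.0853
grasp_force: 0.0
```

```bash
python3 st.py w5
python3 - <<'E'
from h import *
q=np.load("q.npy"); T=R.from_rotvec(env.state()["eef_rot"]).as_matrix(); print("yaw tool y",np.arctan2(T[1,1],T[0,1]))
for t in ["handle","pointer","red_clip"]: print(t,[(toS(q,r["centre"]).round(1),r["centre"][2],round(r["confidence"],2)) for r in search_frame("wrist",t)][:2])
E
```

```text
t 14.7833 tcp S [[ 84.9 -14.4]] z 0.1241 F tool [-0.5  0.4 -0.7] w 0.0853 q [ 0.12  0.39 -0.2   0.99  0.    2.04]
yaw tool y -0.3527307835777613
handle [(array([[92., -1.]]), 0.0496, 0.69)]
pointer [(array([[91.9, -2.2]]), 0.0455, 0.85)]
red_clip []
```

View pics/w5.png

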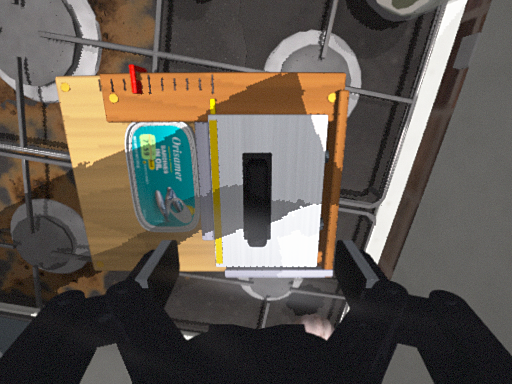

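The wrist view from the left rail shows the handle at cols 243–272, rows 153–248, and the pointer tip at ~(213,101). The clip is at ~(137,80), and the fingers straddle the handle in x. Now I'll measure the offsets.

```bash
cat > mark.py <<'E'
from h import *
import sys
def load(n):
    f=np.load(f"pics/{n}.npz"); m={k:f[k] for k in ["camera_matrix","origin","attitude"]}; m["k1"]=float(f["k1"]); return f["p"],m
n=sys.argv[1]; p,m=load(n); q=np.load("q.npy"); q[2]=-.352
hsv=cv2.cvtColor(p,cv2.COLOR_RGB2HSV).astype(int); H,Sa,V=hsv[...,0],hsv[...,1],hsv[...,2]
vv,uu=np.mgrid[:384,:512]
red=((H<8)|(H>172))&(Sa>150)&(V>80)&(vv<130)&(uu<300)&(uu>40)
yel=(H>22)&(H<34)&(Sa>180)&(V>140)&(vv<290)&(uu>60)&(uu<300)
for name,M in (("red",red),("yel",yel)):
    k,l,s,c=cv2.connectedComponentsWithStats(M.astype(np.uint8))
    for i in range(1,k):
        if s[i,4]<12: continue
        a,b=np.nonzero(l==i); print(name,s[i].tolist(),c[i].round(1))
        for r in range(a.min(),min(a.max()+1,a.min()+22),3):
            w=b[a==r]; z=.046 if name=="red" else .045
            print("  row",r,w.min(),w.max(),toS(q,onz(m,[[w.mean(),r]],z)).round(1).tolist())
E
python3 mark.py w5; python3 -c "
from mark import *
print('handle',toS(q,onz(m,[[243,200],[272,200],[257,153],[257,248]],.073)))" w5 | tail -5
python3 -c "
import cv2; p=cv2.imread('pics/w5.png'); cv2.imwrite('pics/w5c.png',cv2.resize(p[50:150,90:240],None,fx=5,fy=5,interpolation=cv2.INTER_CUBIC))"
```

```text
red [128, 64, 19, 30, 289] [135.4  77.8]
  row 64 129 132 [[-9.8, 93.7]]
  row 67 129 141 [[-6.6, 91.6]]
  row 70 129 146 [[-4.9, 89.5]]
  row 73 129 135 [[-9.4, 87.4]]
  row 76 130 135 [[-9.3, 85.3]]
  row 79 131 137 [[-8.4, 83.1]]
  row 82 131 140 [[-7.5, 80.9]]
  row 85 131 141 [[-7.4, 78.8]]
yel [210, 99, 5, 15, 71] [212.1 105.7]
  row 99 210 214 [[50.6, 68.1]]
  row 102 210 214 [[50.5, 65.9]]
  row 105 210 214 [[50.4, 63.7]]
  row 108 210 214 [[50.3, 61.4]]
  row 111 211 214 [[50.5, 59.1]]
yel [209, 121, 10, 71, 461] [213.9 154.7]
  row 121 210 215 [[50.2, 51.4]]
  row 124 210 215 [[50.1, 49.1]]
  row 127 210 216 [[50.4, 46.8]]
  row 130 210 216 [[50.3, 44.4]]
  row 133 210 216 [[50.1, 42.0]]
  row 136 210 216 [[50.0, 39.6]]
  row 139 210 216 [[49.9, 37.2]]
  row 142 210 216 [[49.8, 34.8]]
yel [150, 162, 4, 7, 17] [152.1 165.5]
  row 162 152 153 [[-1.7, 18.4]]
  row 165 152 153 [[-2.0, 15.8]]
  row 168 150 153 [[-3.1, 13.2]]
yel [216, 238, 6, 25, 127] [218.7 250.1]
  row 238 219 220 [[51.5, -52.0]]
  row 241 216 220 [[50.0, -55.1]]
  row 244 216 220 [[49.9, -58.2]]
  row 247 216 221 [[50.2, -61.3]]
  row 250 216 221 [[50.0, -64.4]]
  row 253 217 221 [[50.4, -67.6]]
  row 256 217 221 [[50.2, -70.7]]
  row 259 217 221 [[50.1, -73.9]]
  row 259 217 221 [[50.1, -73.9]]
handle [[ 74.99511505  -5.26357228]
 [ 96.99280018  -5.25689168]
 [ 85.59675778  30.58266282]
 [ 85.63726365 -46.30752502]]
```

View pics/w5c.png

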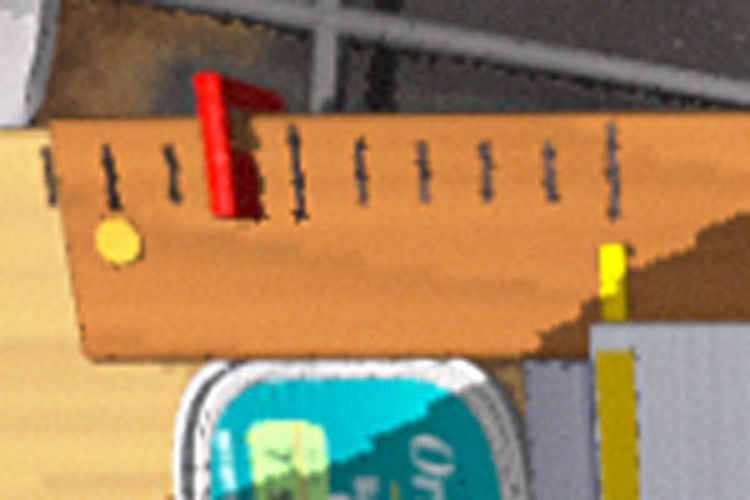

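```bash
python3 -c "
from mark import *
print('clip top c',toS(q,onz(m,[[90+222/5-.4,50+210/5-.4],[90+205/5-.4,50+75/5-.4]],.052)),'foot + edge',toS(q,onz(m,[[90+262/5-.4,50+216/5-.4]],.040)),'ticks',toS(q,onz(m,[[90+297/5-.4,50+170/5],[90+612/5-.4,50+170/5]],.040)))" w5 | tail -6
```

```text
row 253 217 221 [[50.4, -67.6]]
  row 256 217 221 [[50.2, -70.7]]
  row 259 217 221 [[50.1, -73.9]]
clip top c [[-6.97671094 73.70577755]
 [-7.14526753 92.52176565]] foot + edge [[-5.82790035 73.29450782]] ticks [[ 0.52556202 79.81915975]
 [50.29668437 79.47199488]]
```

>>> {"method": "jog_arm", "body": {
  "rows": [
    {"fingers": 1,"x": 0,"y": 0.1,"z": 2.5,"spin": 0},
    {"fingers": 1,"x": 0.2,"y": 0,"z": 2.5,"spin": 0},
    {"fingers": 1,"x": 0.2,"y": 0,"z": 1.5,"spin": 0},
    {"fingers": 1,"x": 0,"y": 0,"z": 0.5,"spin": 0},
    {"fingers": 1,"x": 0,"y": 0,"z": 0,"spin": 0},
    {"fingers": 0,"x": 0,"y": 0,"z": 0,"spin": 0},
    {"fingers": 0,"x": 0,"y": 0,"z": 0,"spin": 0},
    {"fingers": 0,"x": 0,"y": 0,"z": 0,"spin": 0},
    {"fingers": 0,"x": 0,"y": 0,"z": 0,"spin": 0},
    {"fingers": 0,"x": 0,"y": 0,"z": 0,"spin": 0},
    {"fingers": 0,"x": 0,"y": 0,"z": 0,"spin": 0},
    {"fingers": 0,"x": 0,"y": 0,"z": 0,"spin": 0}
  ]
}}

```text
time_s: 15.98
ee_pos: [0.6039, 0.0746, 0.0552]
eef_rot: [-2.578, -1.793, 0.0]
wrist_force: [-4.2, 0.4, 7.8]
gripper_width: 0.0144
grasp_force: 59.7
```

```bash
python3 st.py
```

```text
t 15.9833 tcp S [[ 85.3 -10.3]] z 0.0552 F tool [-1.1 -4.1 -7.8] w 0.0144 q [ 0.12  0.45 -0.27  0.85  0.    2.05]
```

Gripped at 60 N. The clip is at x ≈ −7.3 and the pointer at 50.4, so about 57–58 mm of travel, which is within the stated range. I'll pull most of the way, then measure.

>>> {"method": "jog_arm", "body": {
  "rows": [
    {"fingers": 0,"x": 0,"y": -0.2,"z": -0.1,"spin": 0},
    {"fingers": 0,"x": 0,"y": -0.5,"z": 0,"spin": 0},
    {"fingers": 0,"x": 0,"y": -0.6,"z": 0,"spin": 0},
    {"fingers": 0,"x": 0,"y": -0.6,"z": 0,"spin": 0},
    {"fingers": 0,"x": 0,"y": -0.6,"z": 0,"spin": 0},
    {"fingers": 0,"x": 0,"y": -0.6,"z": 0,"spin": 0},
    {"fingers": 0,"x": 0,"y": -0.6,"z": 0,"spin": 0},
    {"fingers": 0,"x": 0,"y": -0.6,"z": 0,"spin": 0},
    {"fingers": 0,"x": 0,"y": -0.6,"z": 0,"spin": 0},
    {"fingers": 0,"x": 0,"y": -0.4,"z": 0,"spin": 0},
    {"fingers": 0,"x": 0,"y": -0.2,"z": 0,"spin": 0},
    {"fingers": 0,"x": 0,"y": 0,"z": 0,"spin": 0},
    {"fingers": 0,"x": 0,"y": 0,"z": 0,"spin": 0}
  ]
}}

```text
time_s: 17.07
ee_pos: [0.5537, 0.0931, 0.0553]
eef_rot: [2.578, 1.792, 0.002]
wrist_force: [7.3, -1.5, -7.6]
gripper_width: 0.0147
grasp_force: 59.2
```

```bash
python3 st.py w6; python3 mark.py w6 | head -30; python3 -c "
import cv2; p=cv2.imread('pics/w6.png'); cv2.imwrite('pics/w6c.png',cv2.resize(p[10:150,150:330],None,fx=4,fy=4,interpolation=cv2.INTER_CUBIC))"
```

```text
t 17.0667 tcp S [[31.9 -9.5]] z 0.0553 F tool [1.2 7.3 7.6] w 0.0147 q [ 0.17  0.37 -0.39  0.8  -0.    2.09]
red [172, 52, 19, 44, 511] [179.8  73.1]
  row 52 174 178 [[-8.5, 94.0]]
  row 55 172 182 [[-8.1, 92.6]]
  row 58 173 186 [[-7.0, 91.2]]
  row 61 173 190 [[-6.1, 89.7]]
  row 64 173 190 [[-6.2, 88.3]]
  row 67 174 181 [[-8.4, 86.9]]
  row 70 174 182 [[-8.2, 85.5]]
  row 73 174 182 [[-8.3, 84.0]]
yel [188, 104, 8, 22, 160] [191.8 114.2]
  row 104 189 194 [[-2.6, 68.5]]
  row 107 188 195 [[-2.7, 66.9]]
  row 110 188 195 [[-2.8, 65.4]]
  row 113 188 195 [[-2.9, 63.8]]
  row 116 189 195 [[-2.8, 62.2]]
  row 119 189 195 [[-2.9, 60.6]]
  row 122 189 195 [[-3.0, 59.0]]
  row 125 190 195 [[-2.9, 57.4]]
yel [188, 135, 15, 84, 807] [195.3 174.9]
  row 135 188 197 [[-3.3, 52.0]]
  row 138 188 197 [[-3.4, 50.3]]
  row 141 188 198 [[-3.2, 48.6]]
  row 144 188 198 [[-3.3, 47.0]]
  row 147 189 198 [[-3.2, 45.3]]
  row 150 189 198 [[-3.3, 43.6]]
  row 153 189 198 [[-3.4, 41.9]]
  row 156 189 198 [[-3.5, 40.2]]
```

View pics/w6c.png

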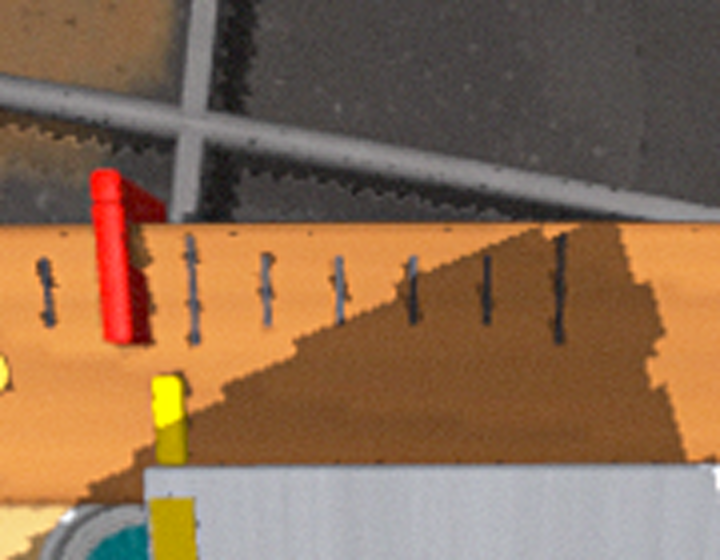

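```bash
python3 -c "
from mark import *
C=lambda L: np.array(L)/4+[149.6,9.6]
print('clip top',toS(q,onz(m,C([[118,338],[107,190]]),.052)),'foot edge',toS(q,onz(m,C([[148,343]]),.040)),'tick',toS(q,onz(m,C([[193,290],[560,290]]),.040)),'ptr',toS(q,onz(m,C([[168.5,380],[154,380],[183.5,380]]),.045)))" w6 | tail -8
```

```text
row 150 189 198 [[-3.3, 43.6]]
  row 153 189 198 [[-3.4, 41.9]]
  row 156 189 198 [[-3.5, 40.2]]
clip top [[-7.01158214 73.3497995 ]
 [-6.94437163 90.67395766]] foot edge [[-6.14083275 73.0991261 ]] tick [[ 0.52581954 79.91125162]
 [50.49551113 79.69090445]] ptr [[-2.51302338 68.1718809 ]
 [-4.4746254  68.18802327]
 [-0.48487005 68.15574183]]
```

>>> {"method": "jog_arm", "body": {
  "rows": [
    {"fingers": 0,"x": 0,"y": -0.2,"z": 0,"spin": 0},
    {"fingers": 0,"x": 0,"y": -0.2,"z": 0,"spin": 0},
    {"fingers": 0,"x": 0,"y": -0.07,"z": 0,"spin": 0},
    {"fingers": 0,"x": 0,"y": 0,"z": 0,"spin": 0},
    {"fingers": 0,"x": 0,"y": 0,"z": 0,"spin": 0},
    {"fingers": 0,"x": 0,"y": 0,"z": 0,"spin": 0}
  ]
}}

```text
time_s: 17.62
ee_pos: [0.5495, 0.0946, 0.0553]
eef_rot: [2.578, 1.791, 0.002]
wrist_force: [7.6, -2.2, -8.6]
gripper_width: 0.0143
grasp_force: 59.2
```

```bash
python3 st.py w7; python3 mark.py w7 | head -15; python3 -c "
import cv2; p=cv2.imread('pics/w7.png'); cv2.imwrite('pics/w7c.png',cv2.resize(p[40:190,140:300],None,fx=4,fy=4,interpolation=cv2.INTER_CUBIC))"
```

```text
t 17.6167 tcp S [[27.5 -9.5]] z 0.0553 F tool [0.6 7.9 8.6] w 0.0143 q [ 0.17  0.37 -0.4   0.8  -0.    2.1 ]
red [181, 52, 18, 44, 486] [188.1  72.9]
  row 52 182 187 [[-8.6, 94.0]]
  row 55 181 191 [[-7.9, 92.5]]
  row 58 181 194 [[-7.2, 91.1]]
  row 61 182 197 [[-6.3, 89.7]]
  row 64 182 198 [[-6.1, 88.3]]
  row 67 182 190 [[-8.3, 86.9]]
  row 70 183 190 [[-8.2, 85.4]]
  row 73 183 190 [[-8.3, 84.0]]
yel [188, 104, 8, 22, 161] [191.7 114.2]
  row 104 189 194 [[-7.0, 68.5]]
  row 107 188 195 [[-7.1, 66.9]]
  row 110 188 195 [[-7.2, 65.4]]
  row 113 188 195 [[-7.3, 63.8]]
  row 116 189 195 [[-7.2, 62.2]]
```

View pics/w7c.png

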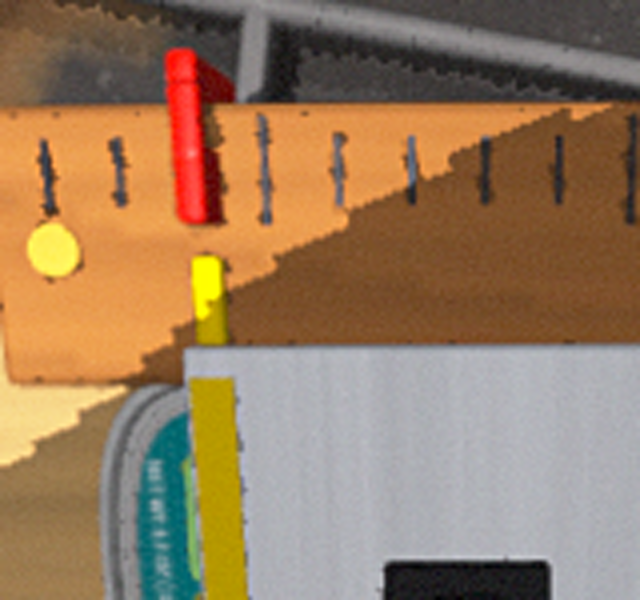

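```bash
python3 -c "
from mark import *
C=lambda L: np.array(L)/4+[139.6,39.6]
print('clip top L,R',toS(q,onz(m,C([[178,221],[207,221]]),.052)),'foot R',toS(q,onz(m,C([[221,222]]),.040)),'ptr',toS(q,onz(m,C([[192,262],[223,262]]),.045)))
g=p.astype(int); print((g[92,176:204,0]-g[92,176:204,1]).tolist()); print(g[92,176:204,0].tolist());print((g[106,182:202,0]-g[106,182:202,2]).tolist())" w7 | tail -8
```

```text
row 153 189 198 [[-7.8, 41.9]]
  row 156 189 198 [[-7.9, 40.2]]
clip top L,R [[-8.8602608  72.97198384]
 [-5.15289192 72.9385222 ]] foot R [[-5.9391016  73.19959125]] ptr [[-9.14168196 67.94120673]
 [-4.94735448 67.90656748]]
[79, 79, 76, 80, 79, 76, 74, 92, 182, 224, 208, 187, 175, 180, 205, 176, 98, 84, 81, 69, 89, 81, 76, 77, 80, 76, 81, 82]
[237, 235, 236, 236, 233, 235, 235, 220, 239, 255, 255, 255, 255, 255, 255, 176, 98, 99, 98, 134, 232, 239, 237, 236, 235, 235, 235, 239]
[147, 147, 149, 151, 140, 140, 252, 255, 255, 255, 255, 255, 255, 158, 79, 106, 149, 145, 143, 148]
```

The pointer (x ≈ −7.1) is level with the clip (≈ −7.3), and the tin's rim is still against the left fence. One tiny trim, then I'll check it holds steady and hand in.

>>> {"method": "jog_arm", "body": {
  "rows": [
    {"fingers": 0,"x": 0,"y": -0.02,"z": 0.05,"spin": 0},
    {"fingers": 0,"x": 0,"y": 0,"z": 0,"spin": 0},
    {"fingers": 0,"x": 0,"y": 0,"z": 0,"spin": 0},
    {"fingers": 0,"x": 0,"y": 0,"z": 0,"spin": 0},
    {"fingers": 0,"x": 0,"y": 0,"z": 0,"spin": 0},
    {"fingers": 0,"x": 0,"y": 0,"z": 0,"spin": 0}
  ]
}}

```text
time_s: 18.17
ee_pos: [0.5499, 0.0945, 0.0553]
eef_rot: [2.577, 1.791, 0.003]
wrist_force: [6.7, -2.9, -5.4]
gripper_width: 0.0148
grasp_force: 59.6
```

```bash
python3 st.py w8; python3 mark.py w8 | sed -n 9,14p; python3 -c "
from rig import env
print(env.sign_off())"
```

```text
t 18.1667 tcp S [[27.8 -9.4]] z 0.0553 F tool [-0.4  7.2  5.5] w 0.0148 q [ 0.17  0.37 -0.4   0.8  -0.    2.1 ]
  row 73 182 190 [[-8.2, 84.0]]
yel [188, 104, 8, 22, 159] [191.6 114.3]
  row 104 188 193 [[-7.2, 68.5]]
  row 107 188 194 [[-7.0, 67.0]]
  row 110 188 195 [[-6.9, 65.4]]
  row 113 188 195 [[-7.0, 63.8]]
the job is handed in; nothing more can be done
None
```

I pushed the tin square against both fences, then pulled the rule until its yellow pointer was level with the red clip (pointer at about −7.0 mm, clip about −7.3 mm along the stand), and handed the job in at 18 s with the gripper still holding the handle at about 60 N; I don't have the verdict.

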